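Lay the writing board flat

ROBOT

A 6-joint arm with a two-finger parallel gripper is mounted at the origin on the work surface. World frame = base frame: x ahead of the robot, y to its left, z up, the work surface at z = 0. Lengths are in m, angles in rad, forces in N, time in s.
With the tool pointing down it reaches from about 0.25 to 0.775 m from the base axis. Payload 4 kg.
Tool frame: the origin (TCP) lies on the centre line of the jaws, within the pads' length; the fingertips stand 19 mm ahead of it and the grasp point (between the pads) is the TCP; x points along the fingers, z is the direction in which the jaws open and shut, and the axes are right-handed (so a half turn about x gives the same grasp; the last joint's range is limited). The gripper opens to 94 mm and grips with 3 to 60 N. Pads are 16 mm wide; open, the fingers measure 119 mm over their backs; the gripper's body (75 mm by 177 mm) begins 78 mm behind the grasp point.
Start: joints at [1.224, 0.087, 1.371, -0, 1.684, -0.103], TCP at [0.133, 0.534, 0.225] pointing down, gripper open.
Joint ranges: [-3.1, 3.1], [-0.76, 2.03], [0.27, 2.55], [-1.08, 4.22], [0.17, 2.65], [-2.57, 2.57]. Speed limits (rad/s): [2.79, 2.79, 3.14, 3.14, 3.14, 3.14].

INTERFACE

Orientations are given as [roll, pitch, yaw] about the fixed x, y, z axes, in that order (R = Rz(yaw) Ry(pitch) Rx(roll)).
In Python, from bench import robot, snapshot, camera_params gives the robot as it stands.
- The arm moves only by the tool step_arm, never from a script. Its argument "motion" is text: rows parted by semicolons, each of 7 numbers parted by spaces: the opening in per cent of the stroke, from 0 (shut) to 100 (fully open), then the shift along the tool's x, y, z in cm, then the turn, a rotation vector about the tool's x, y, z in rad. A call has 1 to 20 rows; each row shifts and turns the commanded pose from where the row before left it, along the tool's axes as they then stand; what a row does not reach is not made up. A row lasts 1/12 s, in which the tool goes at most 41.7 mm and 7.16 degrees, less where a joint would pass 70% of its speed; a pose out of reach is approached as far as the arm can. A call with a gripper value outside its range is refused whole. The fingers move at their own pace and stop on an object; the grip force is fixed at half the most. Time passes only in rows, so rows that do not move let the fingers close. It gives the time, the measured TCP pose, the force and the opening at its end, in the units of the state.
- robot.get_obs(): the state, without advancing time (a new reading comes with each control period).
- snapshot(name): name is "scene" or "top" or "wrist"; returns the picture (400x640x3 uint8, red, green, blue); there is no depth.
- camera_params(name): a dict with "fx", "fy", "cx", "cy" (pixels), "R" (3x3) and "t" (3): a world point X has camera coordinates R X + t. Camera axes: x right, y down, z forward; pixel columns grow to the right and rows downward; lengths in m; the calibration is good to about 2 mm. The wrist camera is an equidistant fisheye: a pixel r from the principal point sees the ray r / f radians off the axis. A picture is of the moment at which its call begins: read the wrist's pose just before it. camera_params takes no time and is no camera call; for the wrist camera it gives the pose at the moment of the call.
- robot.close_job(): hands the job in, once; it reports no verdict.
The state is a dict: "time": time; "joint_positions": joint angles; "qvel": joint speeds; "joint_torque": joint torques, N m; "tool_pos": TCP position; "ee_rot": TCP orientation; "wrist_force": force on the tool from outside, world axes, zero at the start; "wrist_torque": the same for the moment, N m; "width": finger opening in m.
Only numpy, scipy, OpenCV 4.12 (cv2) and the standard library are available. Lean on these libraries where they do the work, as an engineer would, in place of code of your own. Each camera call takes 0.05 s, during which the arm holds its last target.

TASK

The heavy writing board with the record book on it is propped up by a wedge. Take that wedge by its tail and ease it straight backward in small tugs, so that the board sinks down with it and never drops or is lifted, until the board lies flat and the wedge is fully out. Leave the wedge released, sole down on the desk, clear in front of the board's near edge, and leave the spare wedge where it is.

Things in the scene. Friction and masses are not known exactly. Their poses are not given: they have to be found in the camera images.
- wedge: The propping wedge: grey plastic, 155 mm long, 36 wide, 140 g. Origin: centre of its flat sole, on the desk. x runs from tail (-77.5 mm) to tip (+77.5), y across, z up. Tail: a block 45 long, 36 wide, 42 high, sticking out in front of the board, grip it across the width at x = -55. Then 110 mm of slope down to a 4 mm tip, 95 mm under the board. Pull it to its -x; friction 3 to 10 N.
- board: Dark wooden board, 250 mm deep, 340 wide, 14 thick, 1.5 kg with the open book on it. Origin: middle of its free near edge, underside: 37 mm above the desk at the start, 5 mm when flat. x runs under the board to its fixed hinge 250 mm away, y along the edge, z up. Tilts 0.13 rad at first; sinks freely as the wedge goes, about 3.5 mm per 10 mm of pull. The wedge is within 80 mm of its middle.
- spare: The spare wedge: same shape, size, material and axes as the other, but lying loose on the desk beside the board, under nothing. Origin: centre of its sole.
Not all that is in view belongs to the job. Leave any pink or turquoise look-alike of the wedge alone.

How it is judged:
On the way:
1. the wedge is drawn part of the way by the gripper, the board still resting on it and partly down (height (world z) of board between 0.011 and 0.03 m and contact force between the fingers and wedge above 1 N), for 0.1 s.
At the end, for the whole second after the job is handed in: The board lies flat (underside of its free edge under 10 mm above the desk); the wedge is at rest, sole down on the desk (within 0.15 rad and 8 mm), all of it clear of the board: its middle at least 78 mm in front of the near edge; the spare wedge is within 30 mm of its start (height (world z) of board below 0.01 m and x of wedge in the frame of board below -0.078 m and height (world z) of wedge below 0.008 m and angle between wedge's own z axis and vertical below 0.15 rad and linear speed of wedge below 0.02 m/s and distance of spare from where it was at the start of the episode below 0.03 m); the robot touches nothing.
It fails at once if the board drops or slams (turns faster than 0.8 rad/s) (angular speed of board above 0.8 rad/s).
It fails at once if the board is lifted (its free edge more than 10 mm above its start) (height (world z) of board above 0.047 m).
It fails at once if the spare wedge is moved by more than 30 mm (distance of spare from where it was at the start of the episode above 0.03 m).
It also fails if it takes over 35 s, if anything falls off the work surface, if the arm or the gripper's body presses on something with over 40 N, if the wrist force passes 120 N, or if a joint passes its speed limit or range.

## Working session

There is one attempt and no reset: what is moved stays moved. The work goes in short steps, Python scripts to look and compute and a tool call to move; the robot and the scene stay as the last step left them, time stands still between calls to the robot, and variables do not carry over. Pictures are saved under pics/ and viewed, and the job is handed in when it is done.

Besides the shell and the picture viewer there is one more tool, called after "Emit:" as name(argument=value, ...) on one line, values as JSON. step_arm: Moves the arm, as the interface text tells. Its arguments: {"type":"object","properties":{"motion":{"type":"string"}},"required":["motion"]}

```bash
mkdir -p pics
python3 - <<'E'
from bench import robot, snapshot, camera_params
import cv2
print(robot.get_obs())
for n in("scene","top"):
    cv2.imwrite(f"pics/{n}0.png",snapshot(n)[:,:,::-1]); print(n,camera_params(n))
E
```

```text
{'time': 0.0, 'joint_positions': array([ 1.22388231e+00,  8.79670967e-02,  1.37223336e+00, -2.44311169e-05,
        1.68360343e+00, -1.03097587e-01]), 'qvel': array([-8.18487538e-04, -1.22749497e-04, -8.68175678e-04, -6.06232927e-04,
       -8.80834393e-04, -6.50677776e-05]), 'joint_torque': array([-6.24705699e-04, -3.40178311e+01, -3.02429187e+01,  7.17062526e-02,
        3.26794235e-02, -1.69090763e-04]), 'tool_pos': array([0.13261304, 0.53325353, 0.22330813]), 'ee_rot': array([ 3.0494758 ,  1.56858497, -1.90673233]), 'wrist_force': array([ 0.51970518, -0.30371556,  1.22839613]), 'wrist_torque': array([0.01534443, 0.09389469, 0.03826885]), 'width': 0.09378936053528227}
scene {'fx': 407.1689186430851, 'fy': 407.1689186430851, 'cx': 309.91872393361365, 'cy': 202.4244742967017, 'R': array([[-0.0693785 ,  0.99738482, -0.02025208],
       [ 0.5668563 ,  0.02270937, -0.82350362],
       [-0.8208901 , -0.06861346, -0.56694941]]), 't': array([ 0.06282166, -0.27206877,  1.41830829])}
top {'fx': 361.9960814486223, 'fy': 361.9960814486223, 'cx': 315.9180506937518, 'cy': 203.25053306133873, 'R': array([[ 0.01783627, -0.99965416,  0.01932453],
       [-0.99344192, -0.01990198, -0.11259244],
       [ 0.11293809, -0.01718957, -0.99345332]]), 't': array([-0.03081355,  0.57553096,  0.87041102])}
```

View pics/scene0.png

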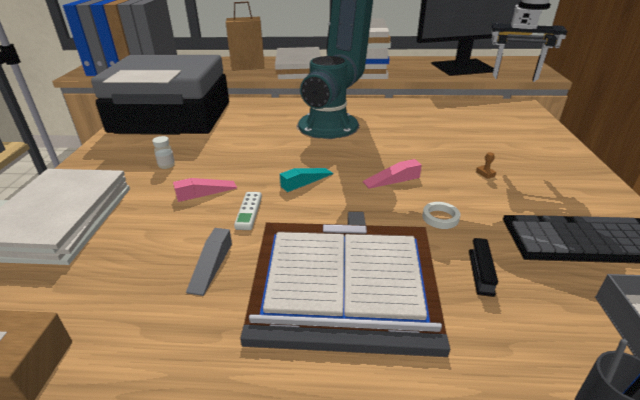

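View pics/top0.png

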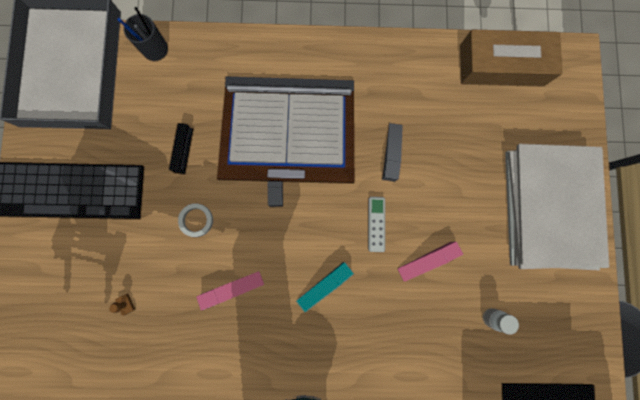

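The candidates are: the grey block at top (276,193), the grey wedge at (393,152), pink ones at (230,290) and (430,261), and turquoise at (325,287). Only the grey block at (276,193) goes under the board's near edge, so it is the propping wedge. The grey one at (393,152) lies loose, so it is the spare. I'll confirm this in enlarged crops.

Run:
```python
import cv2,numpy as np
a=cv2.imread("pics/top0.png")[160:220,240:320]; b=cv2.imread("pics/scene0.png")[200:245,310:400]
a=cv2.resize(a,None,fx=6,fy=6,interpolation=cv2.INTER_CUBIC);b=cv2.resize(b,None,fx=5,fy=5,interpolation=cv2.INTER_CUBIC)
o=np.zeros((a.shape[0]+b.shape[0],480,3),np.uint8);o[:a.shape[0],:480]=a;o[a.shape[0]:,:450]=b
cv2.imwrite("pics/crop0.png",o)
```

```text
(no output)
```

View pics/crop0.png

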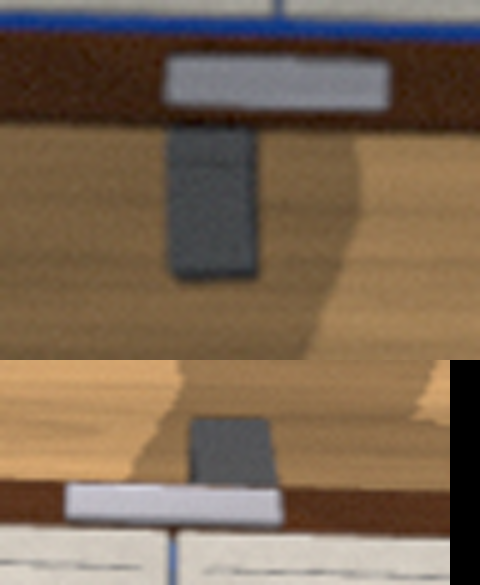

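The crop confirms it: the grey tail comes out from under the board's near edge. In the top view its end corners are at about (268.5,205) and (282.5,204.7). In the scene view the end edge runs from about (348,211.5) to (363,211.5). Next I'll triangulate those, along with the board corners.

```bash
cat > h.py <<'E'
import numpy as np,cv2
from bench import camera_params
def P(n):
    c=camera_params(n);K=np.array([[c['fx'],0,c['cx']],[0,c['fy'],c['cy']],[0,0,1]]);return K@np.c_[c['R'],c['t']]
def tri(s,t):
    X=cv2.triangulatePoints(P('scene'),P('top'),np.array(s,float),np.array(t,float)).ravel();X=X[:3]/X[3]
    e=[]
    for n,p in(('scene',s),('top',t)):
        q=P(n)@np.r_[X,1];e.append(np.linalg.norm(q[:2]/q[2]-p))
    return X,e
def plane(n,p,z):
    M=P(n);H=np.c_[M[:,0],M[:,1],M[:,2]*z+M[:,3]];q=np.linalg.solve(H,[*p,1]);return q[:2]/q[2]
E
python3 - <<'E'
from h import *
np.set_printoptions(precision=4,suppress=True)
print('endR(-y)',tri((348,211.3),(282.5,204.5)))
print('endL(+y)',tri((363,211.3),(268.6,204.8)))
# mask refinement, top view
for n,(x0,x1,y0,y1) in {'top':(255,300,170,220),'scene':(335,380,200,240)}.items():
    im=cv2.imread(f'pics/{n}0.png').astype(int)[y0:y1,x0:x1]
    sat=im.max(2)-im.min(2); m=((sat<22)&(im.max(2)<110)).astype(np.uint8)
    k,l,s,c=cv2.connectedComponentsWithStats(m);i=1+s[1:,4].argmax();ys,xs=np.where(l==i)
    print(n,s[i]+[x0,y0,0,0,0],[(y+y0,xs[ys==y].min()+x0,xs[ys==y].max()+x0) for y in range(ys.min(),ys.max()+1,2)])
for nm,z in (('z42',.042),):
    for p in((282.5,204.5),(268.6,204.8),(268,182),(282.3,181.5)): print(nm,p,plane('top',p,z))
print('board top near corners', tri((263,224),(354,183)),tri((431,225),(218,179)))
for p in((354,183),(218,179)):print(plane('top',p,.051))
E
python3 - <<'E'
import cv2
a=cv2.imread("pics/top0.png");b=cv2.imread("pics/scene0.png")
import numpy as np
f=lambda i,x,y:cv2.resize(i[y-15:y+15,x-20:x+20],None,fx=9,fy=9,interpolation=cv2.INTER_CUBIC)
cv2.imwrite("pics/crop1.png",np.vstack([np.hstack([f(a,354,183),f(a,218,179)]),np.hstack([f(b,263,224),f(b,431,225)])]))
E
```

```text
endR(-y) (array([0.5705, 0.0635, 0.0396]), [np.float64(0.26335773798493384), np.float64(0.3057749147798112)])
endL(+y) (array([0.5691, 0.0975, 0.0396]), [np.float64(0.18879644644210655), np.float64(0.2190505543993379)])
top [268 180  15  27 394] [(180, np.int64(268), np.int64(279)), (182, np.int64(268), np.int64(282)), (184, np.int64(268), np.int64(282)), (186, np.int64(268), np.int64(282)), (188, np.int64(268), np.int64(282)), (190, np.int64(268), np.int64(282)), (192, np.int64(268), np.int64(282)), (194, np.int64(268), np.int64(282)), (196, np.int64(268), np.int64(282)), (198, np.int64(268), np.int64(282)), (200, np.int64(268), np.int64(282)), (202, np.int64(268), np.int64(282)), (204, np.int64(268), np.int64(282)), (206, np.int64(270), np.int64(280))]
scene [348 212  17  14 217] [(212, np.int64(348), np.int64(362)), (214, np.int64(348), np.int64(363)), (216, np.int64(348), np.int64(363)), (218, np.int64(348), np.int64(364)), (220, np.int64(348), np.int64(364)), (222, np.int64(348), np.int64(364)), (224, np.int64(348), np.int64(364))]
z42 (282.5, 204.5) [0.5702 0.0625]
z42 (268.6, 204.8) [0.5688 0.0967]
z42 (268, 182) [0.6256 0.1   ]
z42 (282.3, 181.5) [0.6276 0.0647]
board top near corners (array([ 0.6283, -0.1178,  0.0415]), [np.float64(1.4594609468614934), np.float64(1.6158167878352263)]) (array([0.63  , 0.2303, 0.0506]), [np.float64(3.3327532019433597), np.float64(3.637344028415618)])
[ 0.6261 -0.1126]
[0.6289 0.2214]
```

View pics/crop1.png

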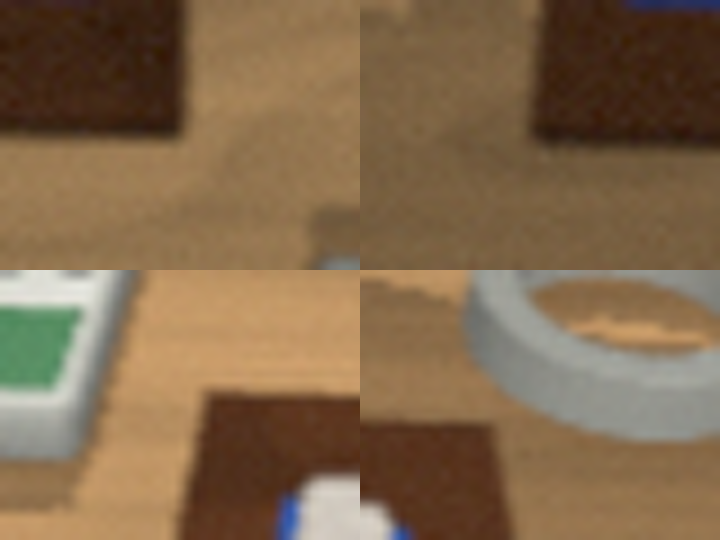

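The tail triangulates to a top height of 39.6 mm (42 expected), a width of 34 mm (36 expected) and a yaw of about 0.04. I'll now plan the approach and take a wrist view from above it.

```bash
cat >> h.py <<'E'
from bench import robot
from scipy.spatial.transform import Rotation as Ro
def plan(pos,yaw):
    """tool x down, tool z along +-world y turned by yaw; prints turn (tool frame) and then shift in turned frame, cm"""
    o=robot.get_obs();R=Ro.from_euler('xyz',o['ee_rot']).as_matrix()
    best=None
    for s in(1,-1):
        z=s*np.array([-np.sin(yaw),np.cos(yaw),0]);x=np.array([0,0,-1.]);y=np.cross(z,x)
        G=np.c_[x,y,z];rv=Ro.from_matrix(R.T@G).as_rotvec()
        if best is None or np.linalg.norm(rv)<np.linalg.norm(best[0]):best=(rv,G)
    rv,G=best
    print('turn',rv,'shift cm',G.T@(np.array(pos)-o['tool_pos'])*100,'tcp',o['tool_pos'],'w',o['width'],'F',o['wrist_force'],'t',o['time'])
    print('tool axes in world cols\n',G.round(3))
E
python3 - <<'E'
from h import *
np.set_printoptions(precision=4,suppress=True)
a=tri((265.3,222.6),(354.0,182.5));b=tri((425.8,227.0),(217.2,179.3));print(a,b,np.linalg.norm(a[0]-b[0]))
for p in((354,182.5),(217.2,179.3)):print(plane('top',p,.051))
plan((.592,.081,.2),.04)
E
```

```text
(array([ 0.6284, -0.1145,  0.0457]), [np.float64(0.4674783026609834), np.float64(0.5177551929015337)]) (array([0.6292, 0.2261, 0.0457]), [np.float64(0.5358376862195952), np.float64(0.5803434438132797)]) 0.3406021363317988
[ 0.6273 -0.1126]
[0.6281 0.2233]
turn [-0.2838 -0.0019 -0.0005] shift cm [  2.3449 -44.0942 -47.0324] tcp [0.1326 0.5333 0.2234] w 0.09409699201049458 F [-0.3744 -0.1767  0.1408] t 0.1
tool axes in world cols
 [[ 0.    -0.999 -0.04 ]
 [ 0.    -0.04   0.999]
 [-1.    -0.     0.   ]]
```

Emit:
step_arm(motion="100 0 0 0 -0.095 0 0;100 0 0 0 -0.095 0 0;100 0 0 0 -0.094 0 0;100 0 -2.6 -2.77 0 0 0;100 0 -2.6 -2.77 0 0 0;100 0 -2.6 -2.77 0 0 0;100 0 -2.6 -2.77 0 0 0;100 0 -2.6 -2.77 0 0 0;100 0 -2.6 -2.77 0 0 0;100 0 -2.6 -2.77 0 0 0;100 0 -2.6 -2.77 0 0 0;100 0 -2.6 -2.77 0 0 0;100 0 -2.6 -2.77 0 0 0;100 0 -2.6 -2.77 0 0 0;100 0 -2.6 -2.77 0 0 0;100 0 -2.6 -2.77 0 0 0;100 0 -2.6 -2.77 0 0 0;100 0 -2.6 -2.77 0 0 0;100 0 -2.6 -2.77 0 0 0;100 0 -2.5 -2.7 0 0 0")

```text
time: 1.77
tool_pos: [0.5932, 0.0799, 0.2237]
ee_rot: [1.414, 1.57, 3.024]
wrist_force: [0.4, 0.9, 0.5]
width: 0.0939
```

Run:
```python
from h import *
from bench import snapshot
np.set_printoptions(precision=4,suppress=True)
c=camera_params('wrist');print(c);import pickle;pickle.dump(c,open('w1.pkl','wb'))
cv2.imwrite('pics/w1.png',snapshot('wrist')[:,:,::-1])
plan((.592,.081,.026),.04)
```

```text
{'fx': 309.70691628693146, 'fy': 309.70691628693146, 'cx': 316.7760778998628, 'cy': 204.440367642244, 'R': array([[-0.0391,  0.9992,  0.0002],
       [ 0.9659,  0.0377,  0.2563],
       [ 0.2561,  0.0102, -0.9666]]), 't': array([-0.0566, -0.6021,  0.237 ])}
turn [-0.006  -0.0047  0.0009] shift cm [19.6251  0.4843  0.6705] tcp [0.5971 0.0745 0.2223] w 0.09376614657500386 F [ 3.481  -2.3893  0.2331] t 1.8167
tool axes in world cols
 [[ 0.    -0.999 -0.04 ]
 [ 0.    -0.04   0.999]
 [-1.    -0.     0.   ]]
```

View pics/w1.png

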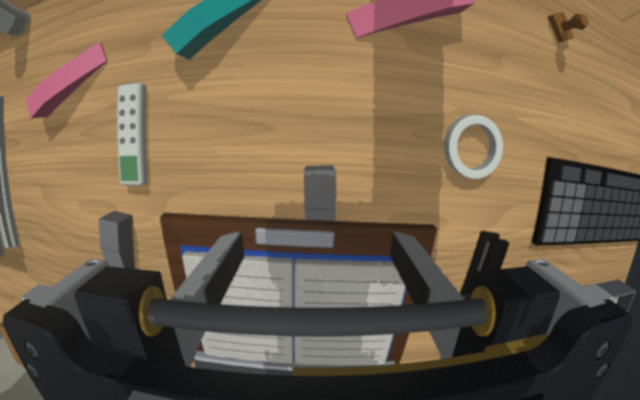

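The wrist view shows the tail at about (304–336, 170–220), projecting from under the board edge at row ~220. The spare is at (116,240). I'll let the arm settle, then measure the tail edges.

Run:
```python
from h import *
from bench import snapshot
import pickle
np.set_printoptions(precision=4,suppress=True)
plan((.592,.081,.026),.04)
c=camera_params('wrist');pickle.dump(c,open('w2.pkl','wb'))
im=snapshot('wrist')[:,:,::-1];cv2.imwrite('pics/w2.png',im)
cv2.imwrite('pics/w2c.png',cv2.resize(im[150:240,280:360],None,fx=6,fy=6,interpolation=cv2.INTER_CUBIC))
plan((.592,.081,.026),.04)
```

```text
turn [-0.006  -0.0047  0.0009] shift cm [19.6251  0.4843  0.6705] tcp [0.5971 0.0745 0.2223] w 0.09376614657500386 F [ 3.481  -2.3893  0.2331] t 1.8167
tool axes in world cols
 [[ 0.    -0.999 -0.04 ]
 [ 0.    -0.04   0.999]
 [-1.    -0.     0.   ]]
turn [-0.0057 -0.0017 -0.0023] shift cm [19.6114  0.2471  0.3761] tcp [0.5946 0.0773 0.2221] w 0.09401411732096092 F [-0.2332  1.1002 -0.6109] t 1.8667
tool axes in world cols
 [[ 0.    -0.999 -0.04 ]
 [ 0.    -0.04   0.999]
 [-1.    -0.     0.   ]]
```

View pics/w2c.png

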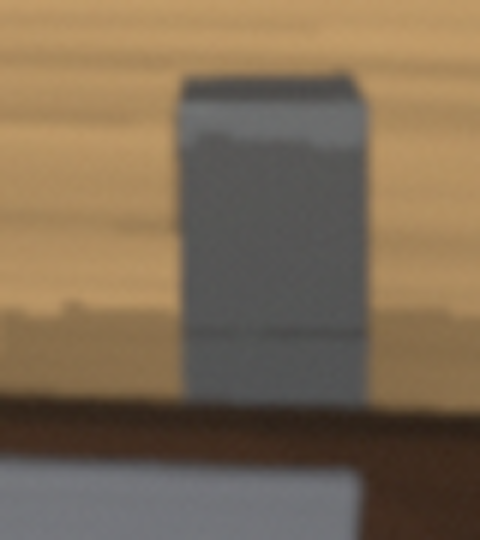

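```bash
cat >> h.py <<'E'
def wray(c,p):
    d=np.array([p[0]-c['cx'],p[1]-c['cy']])/c['fx'];th=np.linalg.norm(d);u=d/th
    v=np.r_[u*np.sin(th),np.cos(th)];return -c['R'].T@c['t'],c['R'].T@v
def wplane(c,p,z):
    o,d=wray(c,p);return o+d*(z-o[2])/d[2]
E
python3 - <<'E'
from h import *
import pickle
np.set_printoptions(precision=4,suppress=True)
c=pickle.load(open('w2.pkl','rb'))
f=lambda x,y:(280+(x+.5)/6-.5,150+(y+.5)/6-.5)
for p in((180,101),(366,100),(183,331),(368,331)):print(wplane(c,f(*p),.042))
# two-view height: wrist ray vs top ray at end corners
def ray(n,p):
    k=camera_params(n);d=k['R'].T@np.array([(p[0]-k['cx'])/k['fx'],(p[1]-k['cy'])/k['fy'],1]);return -k['R'].T@k['t'],d
for w,t,s in (((180,101),(282.5,204.5),(348,211.3)),((366,100),(268.6,204.8),(363,211.3))):
    rs=[wray(c,f(*w)),ray('top',t),ray('scene',s)];A=0;b=0
    for o,d in rs:
        d=d/np.linalg.norm(d);M=np.eye(3)-np.outer(d,d);A=A+M;b=b+M@o
    print('3view',np.linalg.solve(A,b))
E
```

```text
[0.5698 0.0647 0.042 ]
[0.5683 0.099  0.042 ]
[0.6136 0.0665 0.042 ]
[0.6124 0.1015 0.042 ]
3view [0.5703 0.0638 0.0394]
3view [0.5689 0.098  0.0394]
```

Wrist view: tail end at x≈0.569, y≈0.0645–0.099, length to crease 44 mm (45 expected), yaw ≈0.043. The views agree on height at 39–42 mm. The grip goes to (0.5915, 0.0825, 0.024).

Emit:
step_arm(motion="100 0 0 0 0 0 0;100 0 0 0 0 0 0;100 0 0 0 0 0 0;100 0 0 0 0 0 0")

```text
time: 2.2
tool_pos: [0.5915, 0.0829, 0.2249]
ee_rot: [-0.934, 1.57, 0.679]
wrist_force: [-0.1, 0.2, 0.3]
width: 0.0939
```

Run:
```python
from h import *
np.set_printoptions(precision=4,suppress=True)
plan((.5915,.0825,.024),.043)
```

```text
turn [-0.0009  0.0003  0.0004] shift cm [20.0922  0.005  -0.0413] tcp [0.5915 0.0829 0.2249] w 0.09388017598978739 F [-0.1052  0.212   0.3066] t 2.2
tool axes in world cols
 [[ 0.    -0.999 -0.043]
 [ 0.    -0.043  0.999]
 [-1.    -0.     0.   ]]
```

Emit:
step_arm(motion="100 2 0 0 0 0 0;100 2 0 0 0 0 0;100 2 0 0 0 0 0;100 2 0 0 0 0 0;100 2 0 0 0 0 0;100 2 0 0 0 0 0;100 2 0 0 0 0 0;100 1.5 0 0 0 0 0;100 1 0 0 0 0 0;100 1 0 0 0 0 0;100 1 0 0 0 0 0;100 0.5 0 0 0 0 0;100 0.5 0 0 0 0 0;100 0.3 0 0 0 0 0;100 0 0 0 0 0 0;100 0 0 0 0 0 0;100 0 0 0 0 0 0")

```text
time: 3.62
tool_pos: [0.5929, 0.0816, 0.0272]
ee_rot: [-1.501, 1.569, 0.11]
wrist_force: [0.4, -0.1, 0.2]
width: 0.0937
```

Run:
```python
from h import *
from bench import snapshot
np.set_printoptions(precision=4,suppress=True)
plan((.5915,.0825,.024),.043)
im=snapshot('wrist')[:,:,::-1];cv2.imwrite('pics/w3.png',im)
```

```text
turn [-0.0029  0.0001  0.0013] shift cm [0.3168 0.1314 0.0929] tcp [0.5929 0.0816 0.0272] w 0.0936844789035576 F [ 0.3745 -0.0757  0.1608] t 3.6167
tool axes in world cols
 [[ 0.    -0.999 -0.043]
 [ 0.    -0.043  0.999]
 [-1.    -0.     0.   ]]
```

View pics/w3.png

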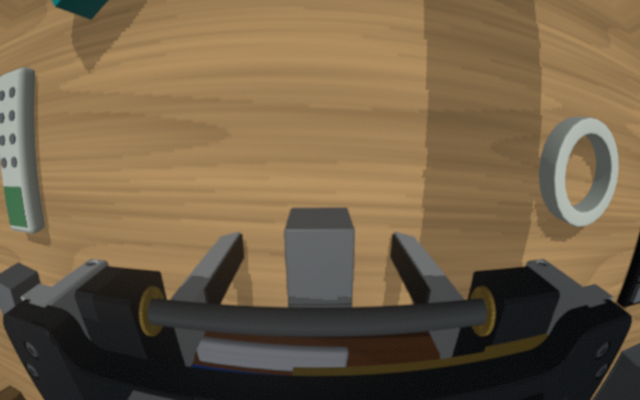

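The tail (columns 287–353) sits centred between the fingertips (240 and 393). I'll make a small correction and close.

Emit:
step_arm(motion="100 0.2 0.1 0.05 0 0 0;40 0 0 0 0 0 0;20 0 0 0 0 0 0;0 0 0 0 0 0 0;0 0 0 0 0 0 0;0 0 0 0 0 0 0;0 0 0 0 0 0 0;0 0 0 0 0 0 0;0 0 0 0 0 0 0;0 0 0 0 0 0 0")

```text
time: 4.5
tool_pos: [0.5913, 0.0822, 0.0245]
ee_rot: [-0.279, 1.57, 1.332]
wrist_force: [-0.3, 2.6, -0.1]
width: 0.0373
```

Emit:
step_arm(motion="0 0 0.2 0 0 0 0;0 0 0.3 0 0 0 0;0 0 0.3 0 0 0 0;0 0 0.3 0 0 0 0;0 0 0.3 0 0 0 0;0 0 0.1 0 0 0 0;0 0 0 0 0 0 0;0 0 0 0 0 0 0")

```text
time: 5.17
tool_pos: [0.5758, 0.0814, 0.0245]
ee_rot: [1.537, 1.57, -3.135]
wrist_force: [1.1, -1.1, -1.5]
width: 0.0357
```

Run:
```python
from h import *
from bench import snapshot
np.set_printoptions(precision=4,suppress=True)
plan((.481,.0777,.0245),.043)
im=np.vstack([snapshot('scene')[180:380,160:520],snapshot('top')[60:260,160:520]])[:,:,::-1];cv2.imwrite('pics/p1.png',cv2.resize(im,None,fx=1.5,fy=1.5))
```

```text
turn [-0.0029  0.     -0.001 ] shift cm [-0.004   9.4838  0.0332] tcp [0.5758 0.0814 0.0245] w 0.035741324554732674 F [ 1.0713 -1.1462 -1.4627] t 5.1667
tool axes in world cols
 [[ 0.    -0.999 -0.043]
 [ 0.    -0.043  0.999]
 [-1.    -0.     0.   ]]
```

View pics/p1.png

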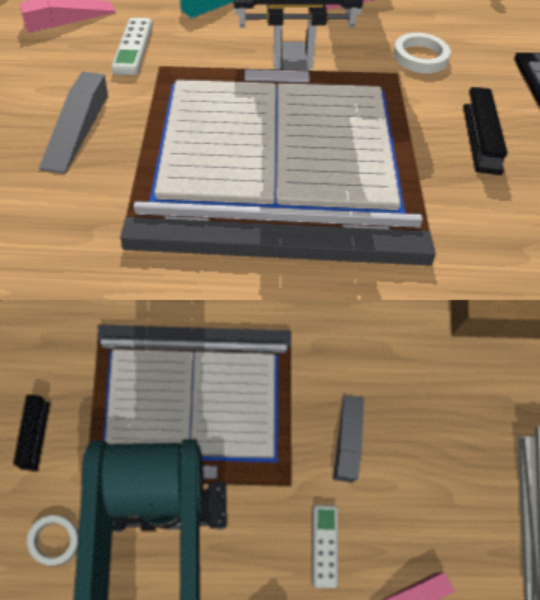

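The gripper holds the tail and the board looks undisturbed. I'll continue in small tugs.

Emit:
step_arm(motion="0 0 0.2 0 0 0 0;0 0 0.3 0 0 0 0;0 0 0.3 0 0 0 0;0 0 0.3 0 0 0 0;0 0 0.3 0 0 0 0;0 0 0.1 0 0 0 0;0 0 0 0 0 0 0;0 0 0.2 0 0 0 0;0 0 0.3 0 0 0 0;0 0 0.3 0 0 0 0;0 0 0.3 0 0 0 0;0 0 0.3 0 0 0 0;0 0 0.1 0 0 0 0;0 0 0 0 0 0 0;0 0 0 0 0 0 0;0 0 0 0 0 0 0")

```text
time: 6.6
tool_pos: [0.5457, 0.0803, 0.0245]
ee_rot: [1.517, 1.569, 3.128]
wrist_force: [-0.4, 0.2, -1.2]
width: 0.0358
```

Run:
```python
from h import *
from bench import snapshot
np.set_printoptions(precision=4,suppress=True)
plan((.481,.0777,.0245),.043)
s=snapshot('scene');t=snapshot('top')
cv2.imwrite('pics/s2.png',s[:,:,::-1]);cv2.imwrite('pics/t2.png',t[:,:,::-1])
f=lambda i,x,y:cv2.resize(i[y-15:y+15,x-20:x+20,::-1],None,fx=9,fy=9,interpolation=cv2.INTER_CUBIC)
cv2.imwrite("pics/p2.png",np.vstack([np.hstack([f(t,354,183),f(s,345,230)]),np.hstack([f(s,263,224),f(s,431,225)])]))
```

```text
turn [-0.0028  0.0001 -0.0016] shift cm [-0.0039  6.4725  0.0144] tcp [0.5457 0.0803 0.0245] w 0.035833000736898 F [-0.3669  0.2394 -1.2397] t 6.6
tool axes in world cols
 [[ 0.    -0.999 -0.043]
 [ 0.    -0.043  0.999]
 [-1.    -0.     0.   ]]
```

View pics/p2.png

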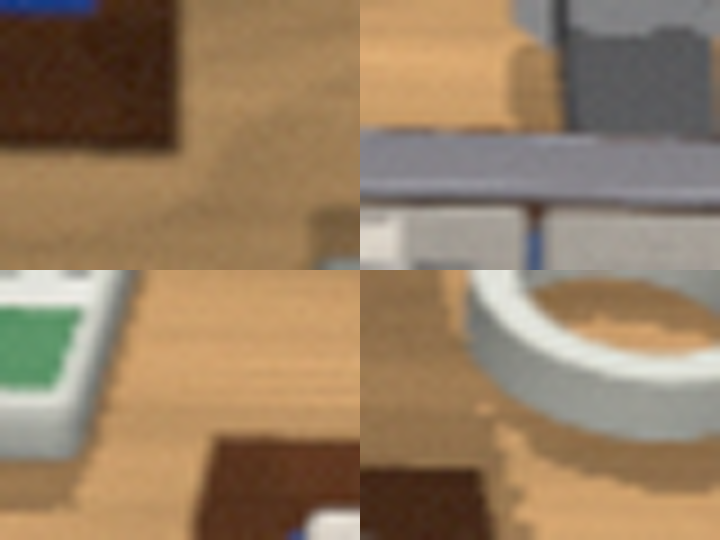

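The board corner has dropped about 5 px in the scene view, to around (266.5,227.7), and in the top view it is now at (353.7,184.7). The board is sinking with the wedge.

Run:
```python
from h import *
print(tri((266.4,227.6),(353.7,184.7)), tri((265.3,222.6),(354.0,182.5)))
```

```text
(array([ 0.62541398, -0.11470606,  0.02967131]), [np.float64(0.08465446022708546), np.float64(0.09332057139137451)]) (array([ 0.62839747, -0.11450096,  0.04571112]), [np.float64(0.4674783026609834), np.float64(0.5177551929015337)])
```

Emit:
step_arm(motion="0 0 0.2 0 0 0 0;0 0 0.3 0 0 0 0;0 0 0.3 0 0 0 0;0 0 0.3 0 0 0 0;0 0 0.3 0 0 0 0;0 0 0.1 0 0 0 0;0 0 0 0 0 0 0;0 0 0.2 0 0 0 0;0 0 0.3 0 0 0 0;0 0 0.3 0 0 0 0;0 0 0.3 0 0 0 0;0 0 0.3 0 0 0 0;0 0 0.1 0 0 0 0;0 0 0 0 0 0 0;0 0 0 0 0 0 0")

```text
time: 7.95
tool_pos: [0.5158, 0.0791, 0.0245]
ee_rot: [1.518, 1.57, 3.129]
wrist_force: [1.1, -0.8, -2.5]
width: 0.0361
```

Emit:
step_arm(motion="0 0 0.2 0 0 0 0;0 0 0.3 0 0 0 0;0 0 0.3 0 0 0 0;0 0 0.3 0 0 0 0;0 0 0.3 0 0 0 0;0 0 0.1 0 0 0 0;0 0 0 0 0 0 0;0 0 0.2 0 0 0 0;0 0 0.3 0 0 0 0;0 0 0.3 0 0 0 0;0 0 0.3 0 0 0 0;0 0 0.3 0 0 0 0;0 0 0.3 0 0 0 0;0 0 0.3 0 0 0 0;0 0 0.2 0 0 0 0;0 0 0 0 0 0 0;0 0 0 0 0 0 0;0 0 0 0 0 0 0")

```text
time: 9.45
tool_pos: [0.479, 0.0776, 0.0244]
ee_rot: [1.482, 1.57, 3.093]
wrist_force: [-1.1, -0.0, 0.1]
width: 0.036
```

Run:
```python
from h import *
from bench import snapshot
np.set_printoptions(precision=4,suppress=True)
plan((.481,.0777,.0245),.043)
s=snapshot('scene');
cv2.imwrite('pics/s3.png',s[:,:,::-1]);cv2.imwrite('pics/s3c.png',cv2.resize(s[180:300,230:450,::-1],None,fx=3,fy=3,interpolation=cv2.INTER_CUBIC))
```

```text
turn [-0.0027  0.0001 -0.0009] shift cm [-0.0063 -0.1963 -0.0006] tcp [0.479  0.0776 0.0244] w 0.03597909985216076 F [-1.1207 -0.0234  0.1287] t 9.45
tool axes in world cols
 [[ 0.    -0.999 -0.043]
 [ 0.    -0.043  0.999]
 [-1.    -0.     0.   ]]
```

View pics/s3c.png

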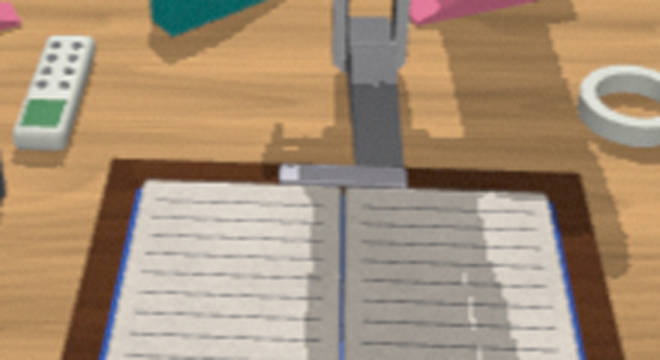

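The wedge has moved 112 mm with the gripper. I'll pull 15 mm more for margin, then release, rise and check.

Emit:
step_arm(motion="0 0 0.2 0 0 0 0;0 0 0.3 0 0 0 0;0 0 0.3 0 0 0 0;0 0 0.3 0 0 0 0;0 0 0.3 0 0 0 0;0 0 0.1 0 0 0 0;0 0 0 0 0 0 0;0 0 0 0 0 0 0;0 0 0 0 0 0 0;80 0 0 0 0 0 0;80 0 0 0 0 0 0;80 0 0 0 0 0 0;80 0 0 0 0 0 0;80 0 0 0 0 0 0;80 0 0 0 0 0 0")

```text
time: 10.75
tool_pos: [0.4645, 0.0771, 0.0245]
ee_rot: [-0.921, 1.571, 0.69]
wrist_force: [0.2, 0.0, -0.1]
width: 0.0724
```

Emit:
step_arm(motion="80 -0.5 0 0 0 0 0;80 -1 0 0 0 0 0;80 -1.5 0 0 0 0 0;80 -2 0 0 0 0 0;80 -2 0 0 0 0 0;80 -2 0 0 0 0 0;80 -2 0 0 0 0 0;80 -2 0 0 0 0 0;80 -2 0 0 0 0 0;80 -2 0 0 0 0 0;80 -1 0 0 0 0 0;80 0 2 0 0 0 0;80 0 2 0 0 0 0;80 0 2 0 0 0 0;80 0 1 0 0 0 0;80 0 0 0 0 0 0;80 0 0 0 0 0 0;80 0 0 0 0 0 0;80 0 0 0 0 0 0")

```text
time: 12.33
tool_pos: [0.3952, 0.0742, 0.2044]
ee_rot: [0.171, 1.571, 1.782]
wrist_force: [-0.6, 0.6, 0.0]
width: 0.0749
```

Run:
```python
from h import *
from bench import snapshot
import pickle
np.set_printoptions(precision=4,suppress=True)
plan((.481,.0777,.0245),.043)
s=snapshot('scene');t=snapshot('top');c=camera_params('wrist');w=snapshot('wrist')
pickle.dump(c,open('w4.pkl','wb'))
for n,i in(('s4',s),('t4',t),('w4',w)):cv2.imwrite(f'pics/{n}.png',i[:,:,::-1])
```

```text
turn [-0.0029  0.0001 -0.    ] shift cm [17.989  -8.5916 -0.0175] tcp [0.3952 0.0742 0.2044] w 0.07492733953768091 F [-0.5768  0.5836  0.009 ] t 12.3333
tool axes in world cols
 [[ 0.    -0.999 -0.043]
 [ 0.    -0.043  0.999]
 [-1.    -0.     0.   ]]
```

View pics/s4.png

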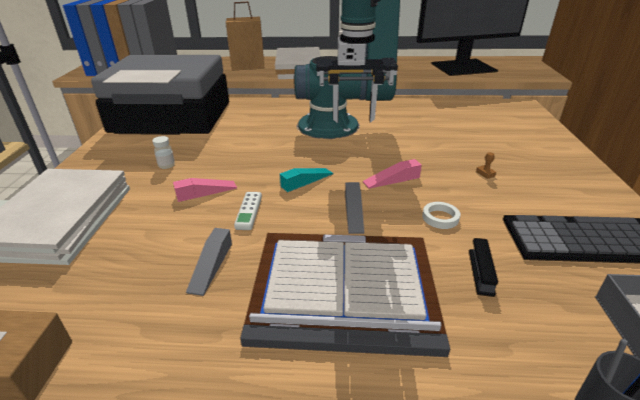

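View pics/t4.png

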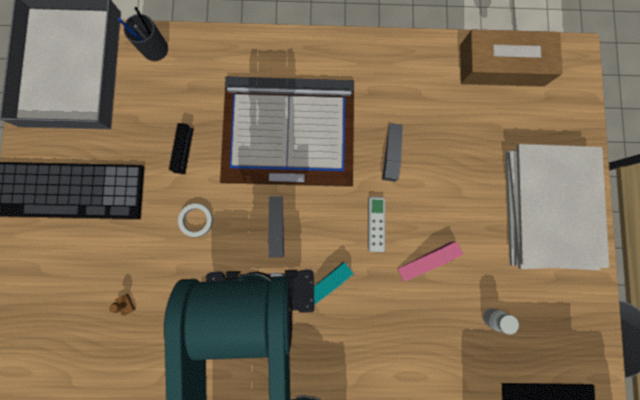

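View pics/w4.png

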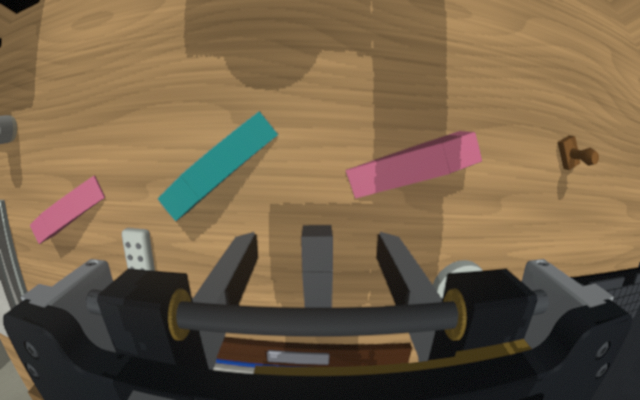

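In the top view the wedge spans rows 197–257 at columns 269–283, with bare desk between its tip and the board edge at row ~186. The spare is unchanged at (393,152). I'll check this with numbers.

Run:
```python
from h import *
np.set_printoptions(precision=4,suppress=True)
print('tip',plane('top',(269.5,197),.004),plane('top',(282,197),.004),'tail',plane('top',(276,256.5),.042))
i=cv2.imread('pics/t4.png')
cv2.imwrite('pics/c5.png',cv2.resize(i[175:265,235:370],None,fx=5,fy=5,interpolation=cv2.INTER_CUBIC))
print('edge',plane('top',(353,186),.019))
d=cv2.absdiff(cv2.imread('pics/t4.png'),cv2.imread('pics/top0.png'))[120:185,380:406];print('spare diff',d.mean(),d.max())
s=cv2.imread('pics/s4.png');cv2.imwrite('pics/c6.png',np.hstack([cv2.resize(s[y-15:y+15,x-20:x+20],None,fx=9,fy=9,interpolation=cv2.INTER_CUBIC) for x,y in((266,236),(428,236))]))
```

```text
tip [0.5931 0.0993] [0.5937 0.0672] tail [0.4431 0.0747]
edge [ 0.6238 -0.114 ]
spare diff 5.131558185404339 14
```

View pics/c5.png

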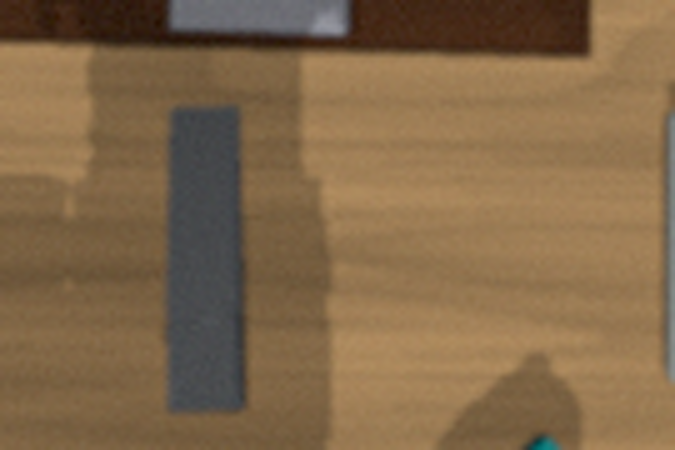

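View pics/c6.png

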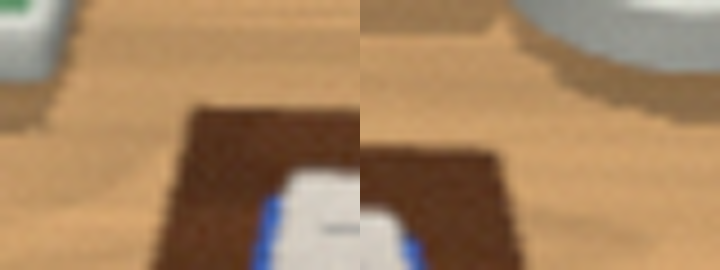

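Run:
```python
from h import *
print(tri((266.7,232.4),(352.3,185.2)))
o=robot.get_obs();print(o['wrist_force'],o['time'])
robot.close_job()
```

```text
(array([ 0.62635991, -0.11393512,  0.01685786]), [np.float64(0.5299217812174968), np.float64(0.5805556164329952)])
[ 0.1167007   0.05251202 -0.13294406] 12.4833
the job is handed in; nothing more can be done
```

The wedge is out and the board is down. I gripped the propping wedge across its tail, eased it back about 127 mm in small tugs, released it and raised the arm clear. I handed the job in at 12.5 s; it reports no verdict.

- **Board, on the way:** it sank with the wedge. After 45 mm of pull its near top edge had dropped 16 mm, and I saw no sign of a drop or a lift. I measured it only between tugs, so I did not track its turning speed continuously.
- **Board, at the end:** the near top edge measured about 17 mm high against 19 mm expected when flat. At the start the same measurement read about 46 mm where 51 mm was expected, so it ran a few millimetres low both times.
- **Wedge:** it is released and lies along the desk. Its tip is at x ≈ 0.593 m and the board's near edge at about 0.625 m, a gap of roughly 30 mm. Its middle is about 107 mm in front of the edge, against the 78 mm needed. I judged that it sits sole down from the pictures only.
- **Spare wedge:** it looks unmoved. The before and after top views show only small brightness differences there.
- **Arm:** the force at the wrist was about zero when I handed in.

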